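# Wind the gatehouse hatch window shut and fold the crank grip away

## Task

The gatehouse hatch window stands ajar: swing the winder's folded crank grip (the one with the ball knob) up until it stands upright, wind the crank clockwise (seen from above) until the window presses firmly on its rubber seal, without straining it any harder than that, and fold the grip back down flat along the crank arm. Leave the window tight on its seal and do not push aside the things lying about on the counter.

Things in the scene. Friction and masses are not known exactly. Their poses are not given: they have to be found in the camera images.
- window: fixed aluminium counter screen with a top-hung hatch window and its winder. Origin on the counter, under the winder's upright spindle; +x points outdoors, square to the window. Grey gear housing 74 x 58 mm, 65 mm high, at the origin; a 20 mm rack tube, axis 56 mm up, runs along x from -92 mm to the frame. Frame: inner face at x = 200 mm, outer at 250, 600 mm wide, 235 high.
- hub (a point): top of the crank's hub on the spindle's vertical axis, 88 mm above the counter. The crank arm, steel, 18 mm wide, top 87 mm above the counter, turns about this axis and may point any way at the start.
- pivot (a point): centre of the grip's fold hinge, in the 30 mm wide clevis at the crank arm's outer end: 75 mm from the spindle axis, 105 mm above the counter (clevis top 112 mm). The hinge axis is level and square to the arm.
- knob (a point): centre of the black ball knob, 26 mm across, at the free end of the folding grip's 10 mm steel stem, 58 mm from the fold hinge; it spins freely on the stem. Folded, the stem lies level over the arm and the ball over the hub, 17 mm from the spindle axis, centre 105 mm above the counter; swung out, the grip stands upright at the arm's end, ball centre 163 mm above the counter.
- grip (a joint): fold angle of the crank grip: 0 folded flat along the arm, 1.57 upright (its stop). It takes 1 to 2 N at the ball to swing and stays where it is left.
- crank (a joint): crank angle, counter-clockwise from above; clockwise (falling) shuts the window. Turning it takes a steady 7 N at the ball, along its circle (less is felt while it stands); once the sash meets its seal this grows by about 12 N per rad. Firmly shut is 3 to 6 N above the steady force (aim at 4.5); from 8 N above it the seal is crushed. It stays where left. The seal is met somewhere between 1.5 and -1.5.
- sill (a point): top inner edge of the frame's lower rail, mid-width, 45 mm above the counter. The glazed aluminium sash, 560 mm wide, 210 high, hangs outside the frame from a hinge along its top edge. Only the winder moves it, 22 mm at its foot per turn. It shuts on a rubber strip along the frame's lower rail; seal and hinges have settled, so where they meet differs by up to 5 mm either way from case to case: feel it at the crank.
- scooter_key: blue plastic scooter key, 80 mm long, 9 mm high; origin under its middle; lies loose on the counter and is to be left alone
- key_cover0: hard grey key cover, 62 x 32 x 12 mm; origin under its middle; lies loose on the counter and is to be left alone
- key_cover1: a second, equal key cover; origin under its middle; lies loose on the counter and is to be left alone
- lock_cylinder: chrome lock cylinder with a lever, 64 mm long, 36 mm high; origin under its middle; lies loose on the counter and is to be left alone
- padlock: steel padlock lying flat, 75 x 42 x 20 mm; origin under its middle; lies loose on the counter and is to be left alone
- coaster: square bamboo coaster, 95 x 95 x 7 mm; origin under its middle; lies loose on the counter and is to be left alone
- clip_tray: small dark steel tray, 100 x 70 x 25 mm; origin under its middle; lies loose on the counter and is to be left alone

How it is judged (in metres and radians):
On the way, in this order (a step that is already met when the one before it is completed fails the run):
1. the crank grip has been swung out upright (value of joint grip above 1.35 rad), for 0.1 s.
2. with the grip out, the window has been wound firmly onto its seal (contact force between sash_c0 and seal_c0 above 35 N and value of joint grip above 1.2 rad), for 0.2 s.
At the end, for the whole second after the job is handed in: The window presses on its seal with more than 35 N (some 2 N at the grip above the steady winding force) and rests there, and the grip lies folded on the crank arm to within 0.12 rad (contact force between sash_c0 and seal_c0 above 35 N and value of joint grip below 0.12 rad and velocity of joint crank between -0.05 and 0.05 rad/s); the robot touches nothing.
It fails at once if the seal is crushed: pressed with more than 160 N (about 8 N at the grip above the steady winding force) (contact force between sash_c0 and seal_c0 above 160 N).
It fails at once if a thing lying on the counter is pushed aside by more than 20 mm (distance of any of scooter_key, key_cover0, key_cover1, lock_cylinder, padlock, coaster, clip_tray from where it was at the start of the episode above 0.02 m).
It also fails if it takes over 72 s, if anything falls off the work surface, if the arm or the gripper's body presses on something with over 40 N, if the wrist force passes 120 N, or if a joint passes its speed limit or range.

## Robot

A 6-joint arm with a two-finger parallel gripper is mounted at the origin on the work surface. World frame = base frame: x ahead of the robot, y to its left, z up, the work surface at z = 0. Lengths are in m, angles in degrees, forces in N, time in s.
With the tool pointing down it reaches from about 0.4 to 0.825 m from the base axis. Payload 7 kg.
Tool frame: the origin (TCP) lies at the very end of the fingers, on their centre line; the grasp point (between the pads) lies 19 mm behind it (r.hold_point_z is the distance from the TCP to the grasp point, in m); z points along the fingers, y is the direction in which the jaws open and shut (so a half turn about z gives the same grasp; the last joint's range is limited). The gripper opens to 88 mm and grips with 3 to 60 N. Pads are 19 mm wide; open, the fingers measure 130 mm over their backs; the gripper's body (78 mm by 193 mm) begins 47 mm behind the grasp point.
Start: joints at [-54.654, 20.546, 0.682, 0, -70.136, -16.507], TCP at [0.218, -0.639, 0.227] pointing down, gripper open.
Joint ranges: [-176.03, 176.03], [-82.01, 121.73], [-58.28, 71.71], [-173.87, 95.51], [-174.79, -0.11], [-173.66, 173.66]. Speed limits (degrees/s): [136.94, 136.94, 172.46, 180, 180, 180].

## Interface

Orientations are given as [roll, pitch, yaw] about the fixed x, y, z axes, in that order (R = Rz(yaw) Ry(pitch) Rx(roll)).
In Python, from plant import r gives the robot as it stands. The module is installed in compiled form; this text tells all that it offers.
- The arm moves only by the shell command python3 -m inch 'ROWS' [FORCE]. ROWS is text: rows parted by semicolons, each of 7 numbers parted by spaces: the shift along the tool's x, y, z in m, then the turn, a rotation vector about the tool's x, y, z in rad, then the opening, from 0 (shut) to 1 (fully open). In form: tx ty tz ax ay az jaw; .... A call has 1 to 20 rows; each row shifts and turns the commanded pose from where the row before left it, along the tool's axes as they then stand; what a row does not reach is not made up. A row lasts 1/12 s, in which the tool goes at most 41.7 mm and 7.16 degrees, less where a joint would pass 70% of its speed; a pose out of reach is approached as far as the arm can. A call with a gripper value outside its range is refused whole. The fingers move at their own pace and stop on an object; FORCE is the grip in N (left out, the last holds). Time passes only in rows, so rows that do not move let the fingers close. It gives the time, the measured TCP pose, the force and the opening at its end, in the units of the state.
- r.get_state(): the state, without advancing time (a new reading comes with each control period).
- r.capture(name): name is "scene" or "top" or "wrist"; returns the picture (400x640x3 uint8, red, green, blue); there is no depth.
- r.camera_params(name): a dict with "vfov" (degrees; the focal length in pixels is half the picture's height over the tangent of half this angle, whatever the lens; pixels are square), "cx", "cy" (the principal point, pixels), "R" (3x3) and "t" (3): a world point X has camera coordinates R X + t. Camera axes: x right, y down, z forward; pixel columns grow to the right and rows downward; lengths in m; the calibration is good to about 2 mm. The wrist camera is an equidistant fisheye: a pixel r from the principal point sees the ray r / f radians off the axis. A picture is of the moment at which its call begins: read the wrist's pose just before it. camera_params takes no time and is no camera call; for the wrist camera it gives the pose at the moment of the call.
- r.close_job(): hands the job in, once; it reports no verdict.
Trained networks look in the newest picture that a camera, given by its name, has taken for a name from the list of things; names that differ only in an ending like _2 or _b are one class to them, and where a whole thing is asked for, a point or a joint stands for the part that bears it (a point fixed in the world has none). Each returns a list of dicts, best first, with "p" (0 to 1); they miss things now and then, are a little off and sometimes report something else, mostly with a low value. They report only what shows in the picture. A call takes as long as a camera call.
- r.recognise(target, camera): "xy" ([column, row] in pixels, amid what is visible of it).
The state is a dict: "time_s": time; "joints": joint angles; "qd": joint speeds; "joint_torque": joint torques, N m; "tcp_pos": TCP position; "eef_rot": TCP orientation; "contact_force": force on the tool from outside, world axes, zero at the start; "moment": the same for the moment, N m; "gripper_width": finger opening in m.
Only numpy, scipy, OpenCV 4.12 (cv2) and the standard library are available. Lean on these libraries where they do the work, as an engineer would, in place of code of your own. Each camera call takes 0.05 s, during which the arm holds its last target.

## Working session

There is one attempt and no reset: what is moved stays moved. The work goes in short steps, Python scripts to look and compute and a shell command to move; the robot and the scene stay as the last step left them, time stands still between calls to the robot, and variables do not carry over. Pictures are saved under pics/ and viewed, and the job is handed in when it is done.

```bash
mkdir -p pics; ls; cat > h.py <<'E'
import numpy as np, cv2
from plant import r
from scipy.spatial.transform import Rotation as Ro
def cap(n,f):
    im=r.capture(n); cv2.imwrite('pics/'+f+'.png',im[:,:,::-1]); return im
def ray(n,xy,P=None):
    P=P or r.camera_params(n); f=200/np.tan(np.radians(P['vfov'])/2)
    u=np.array([xy[0]-P['cx'],xy[1]-P['cy']])
    R=np.array(P['R']);t=np.array(P['t'])
    if n=='wrist':
        q=np.linalg.norm(u);th=q/f
        d=np.array([*(u/max(q,1e-9)*np.sin(th)),np.cos(th)])
    else: d=np.array([u[0]/f,u[1]/f,1])
    d=R.T@d; return -R.T@t,d/np.linalg.norm(d)
def atz(n,xy,z,P=None):
    o,d=ray(n,xy,P); return o+d*(z-o[2])/d[2]
def tri(rays):
    A=np.zeros((3,3));b=np.zeros(3)
    for o,d in rays:
        M=np.eye(3)-np.outer(d,d);A+=M;b+=M@o
    X=np.linalg.solve(A,b); return X,[np.linalg.norm((np.eye(3)-np.outer(d,d))@(X-o)) for o,d in rays]
def proj(n,X,P=None):
    P=P or r.camera_params(n); f=200/np.tan(np.radians(P['vfov'])/2)
    c=np.array(P['R'])@np.array(X)+np.array(P['t'])
    if n=='wrist':
        q=np.hypot(c[0],c[1]);th=np.arctan2(q,c[2]);return np.array([P['cx'],P['cy']])+f*th*c[:2]/max(q,1e-9)
    return np.array([P['cx'],P['cy']])+f*c[:2]/c[2]
E
python3 - <<'E'
from h import *
s=r.get_state();print(s)
for c in ['scene','top','wrist']:
    cap(c,c+'0')
    P=r.camera_params(c);print(c,P)
    for t in ['hub','pivot','knob','sill','window']:
        l=r.recognise(t,c);print(c,t,[(np.round(e['xy'],1),round(e['p'],2)) for e in l[:2]])
E
```

```text
pics
{'time_s': 0.0, 'joints': array([-5.46552324e+01,  2.05929416e+01,  6.33985388e-01, -1.97701940e-02,
       -7.01350962e+01, -1.65050420e+01]), 'qd': array([-0.00235309, -0.03653376,  0.08743567,  0.12213346, -0.00195921,
       -0.0922166 ]), 'joint_torque': array([ 9.13797812e-04, -5.82720208e+01,  2.93062913e+01,  6.99699104e+00,
        6.91094989e-03, -1.58930366e-04]), 'tcp_pos': array([ 0.21777035, -0.63839689,  0.22560838]), 'eef_rot': array([ 1.79904543e+02, -8.90353924e-03, -1.61167000e+02]), 'contact_force': array([-0.1793448 ,  0.13966444, -0.01145275]), 'moment': array([-0.05689733, -0.03126372,  0.03637051]), 'gripper_width': 0.08747093495666569}
scene {'vfov': 42.42156945818998, 'cx': 326.6707579577193, 'cy': 204.96169722472163, 'R': array([[ 0.88598873,  0.46345755,  0.01520071],
       [ 0.36434435, -0.67548862, -0.6410681 ],
       [-0.28683995,  0.57351741, -0.76733345]]), 't': array([-0.52122743, -0.12219979,  1.37509159])}
scene hub [(array([337.7, 178.2]), 0.84)]
scene pivot [(array([337.7, 180.4]), 0.72), (array([376.7, 198.3]), 0.51)]
scene knob [(array([
[... 328 characters left out ...]
    [ 0.00866308,  0.01255037, -0.99988371]]), 't': array([0.05256663, 0.53349059, 0.94918036])}
top hub [(array([304.5, 182.1]), 0.94)]
top pivot [(array([303.2, 181.3]), 0.92)]
top knob [(array([307.6, 183.7]), 0.68)]
top sill [(array([319.2,  74.9]), 0.92)]
top window [(array([319.4,  75. ]), 0.74)]
wrist {'vfov': 65.70646984690485, 'cx': 320.88967853163314, 'cy': 205.7385779338737, 'R': array([[-3.23098652e-01,  9.46365141e-01, -5.29891956e-04],
       [ 9.12187677e-01,  3.11579139e-01,  2.66142974e-01],
       [ 2.52033536e-01,  8.55070751e-02, -9.63933419e-01]]), 't': array([ 0.67618847, -0.03243339,  0.38913368])}
wrist hub []
wrist pivot []
wrist knob []
wrist sill []
wrist window []
```

View pics/scene0.png

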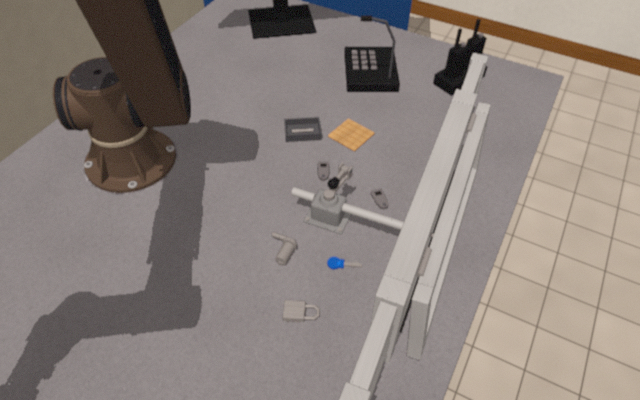

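View pics/top0.png

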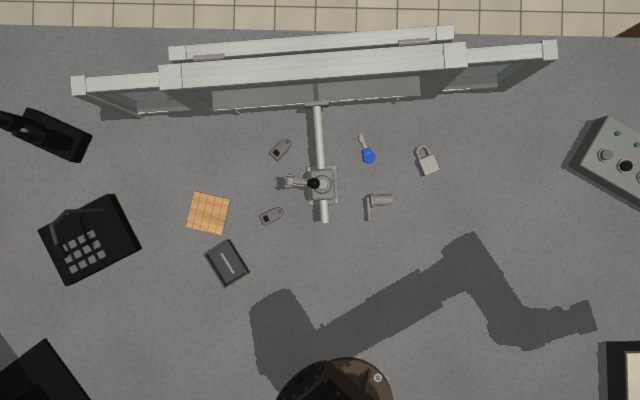

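```bash
python3 - <<'E'
from h import *
im=cv2.imread('pics/top0.png')[120:245,230:390]; cv2.imwrite('pics/topc.png',cv2.resize(im,None,fx=4.8,fy=4.8,interpolation=cv2.INTER_CUBIC))
im=cv2.imread('pics/scene0.png')[120:240,280:440]; cv2.imwrite('pics/scenec.png',cv2.resize(im,None,fx=4.8,fy=4.8,interpolation=cv2.INTER_CUBIC))
print(atz('top',(304.5,182.1),.088),atz('scene',(337.7,178.2),.088),atz('top',(307.6,183.7),.105),atz('scene',(336.8,178.7),.105),atz('top',(319,75),.045),atz('scene',(421.6,225.1),.045))
E
```

```text
[0.55445883 0.11488165 0.088     ] [0.55023476 0.12632195 0.088     ] [0.55039222 0.10653106 0.105     ] [0.55575335 0.10958153 0.105     ] [0.81908838 0.08956252 0.045     ] [0.77055374 0.12315573 0.045     ]
```

View pics/topc.png

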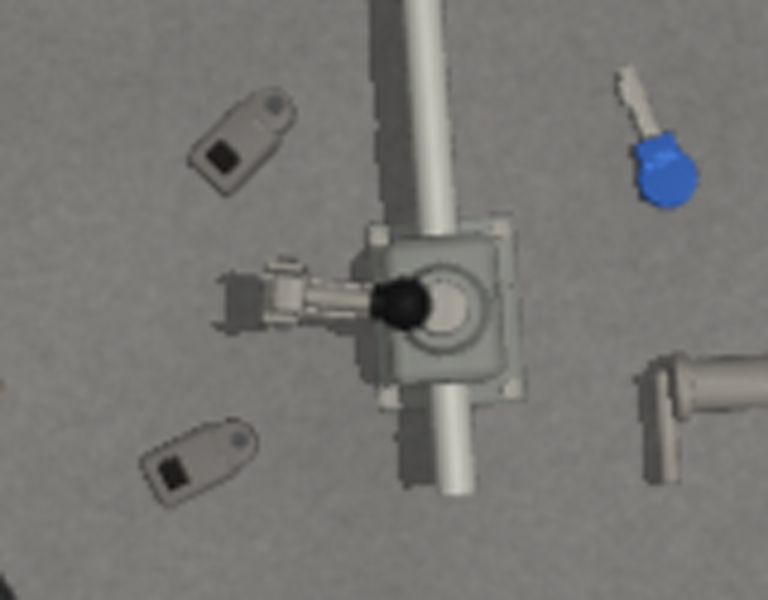

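View pics/scenec.png

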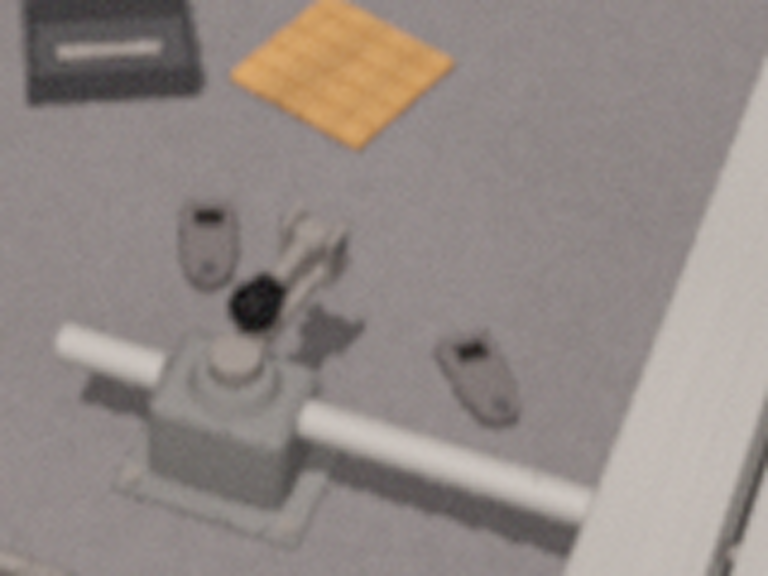

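The top picture shows the ball at about (314,183), the hub disc at (323,184) and the clevis at (290,182), so the crank arm points left (+y) with the grip folded over the hub. In the scene picture the ball is at (333.5,183). The networks are ~10 px off at this range.

```bash
python3 - <<'E'
from h import *
for n,a,b,z in [('hub',(322.7,183.75),(329.6,194.6),.088),('knob',(313.75,183.1),(333.5,182.9),.105),('pivot',(289.8,181.9),(345,170),.105)]:
    X,e=tri([ray('top',a),ray('scene',b)]);print(n,X.round(4),np.round(e,4),atz('top',a,z).round(4),atz('scene',b,z).round(4))
# tube direction in top
a=atz('top',(230+424/4.8,120),.056);b=atz('top',(230+457/4.8,120+488/4.8),.066);print(np.degrees(np.arctan2(*(a-b)[1::-1])))
fl,fr=atz('top',(160,90),.235),atz('top',(467,68),.235);print(fl,fr)
E
```

```text
hub [0.5537 0.0735 0.084 ] [0.0021 0.0021] [0.5517 0.0724 0.088 ] [0.5571 0.0714 0.088 ]
knob [0.5536 0.0933 0.105 ] [0.0017 0.0017] [0.5521 0.0925 0.105 ] [0.555  0.0942 0.105 ]
pivot [0.5555 0.1491 0.0976] [0.0021 0.0021] [0.5534 0.1473 0.105 ] [0.5601 0.1437 0.105 ]
5.460336377152766
[0.7209775 0.3909879 0.235    ] [ 0.77746081 -0.20256416  0.235     ]
```

```bash
python3 -m inch '-0.015 0.015 -0.002 0 0 0 1; -0.0285 0.028 -0.002 0 0 0 1; -0.0285 0.028 -0.002 0 0 0 1; -0.0285 0.028 -0.002 0 0 0 1; -0.0285 0.028 -0.002 0 0 0 1; -0.0285 0.028 -0.002 0 0 0 1; -0.0285 0.028 -0.002 0 0 0 1; -0.0285 0.028 -0.002 0 0 0 1; -0.0285 0.028 -0.002 0 0 0 1; -0.0285 0.028 -0.002 0 0 0 1; -0.0285 0.028 -0.002 0 0 0 1; -0.0285 0.028 -0.002 0 0 0 1; -0.0285 0.028 0 0 0 0 1; -0.0285 0.028 0 0 0 0 1; -0.0285 0.028 0 0 0 0 1; -0.0285 0.028 0 0 0 0 1; -0.0285 0.028 0 0 0 0 1; -0.0285 0.028 0 0 0 0 1; -0.020 0.020 0 0 0 0 1; -0.014 0.014 0 0 0 0 1'
python3 -m inch '0 0 0 0 0 -0.12 1; 0 0 0 0 0 -0.12 1; 0 0 0 0 0 -0.12 1; 0 0 0 0 0 -0.12 1; 0 0 0 0 0 -0.12 1; 0 0 0 0 0 -0.12 1; 0 0 0 0 0 -0.12 1; 0 0 0 0 0 -0.12 1; 0 0 0 0 0 -0.12 1; 0 0 0 0 0 -0.12 1; 0 0 0 0 0 -0.04 1; 0 0 0 0 0 0 0.6; 0 0 0 0 0 0 0.6'
python3 - <<'E'
from h import *
s=r.get_state();print(s['joints'],s['tcp_pos'],s['eef_rot'],s['time_s'],s['contact_force'])
cap('wrist','w1'); P=r.camera_params('wrist'); import pickle; pickle.dump(P,open('P1.pkl','wb'))
for t in ['hub','pivot','knob']:
    print(t,[(np.round(e['xy'],1),round(e['p'],2)) for e in r.recognise(t,'wrist')[:2]])
print([proj('wrist',X) for X in [(.554,.073,.088),(.554,.09,.105),(.555,.148,.105)]])
E
```

```text
time_s: 2.57
tcp_pos: [0.5543, 0.0331, 0.2505]
eef_rot: [180.0, 0.0, -161.1]
contact_force: [-0.1, -0.1, 0.3]
gripper_width: 0.0879
time_s: 3.65
tcp_pos: [0.5533, 0.0303, 0.2507]
eef_rot: [-180.0, 0.0, -90.2]
contact_force: [0.7, -1.0, -0.2]
gripper_width: 0.0793
[ 2.33869621e+01  8.29036572e+00 -1.26137967e+01  1.07211889e-03
 -6.90858031e+01 -2.36038655e+01] [0.55332062 0.03031879 0.25066047] [-1.79990404e+02  3.10016337e-03 -9.02165205e+01] 3.65 [ 0.67473686 -1.03001665 -0.15191203]
hub [(array([321.8, 249.3]), 0.7)]
pivot [(array([316.8, 249.9]), 0.93)]
knob [(array([320.4, 255.8]), 0.96)]
[array([320.23997903, 229.62026943]), array([320.27169552, 250.00882332]), array([319.58057818, 296.14948504])]
```

View pics/w1.png

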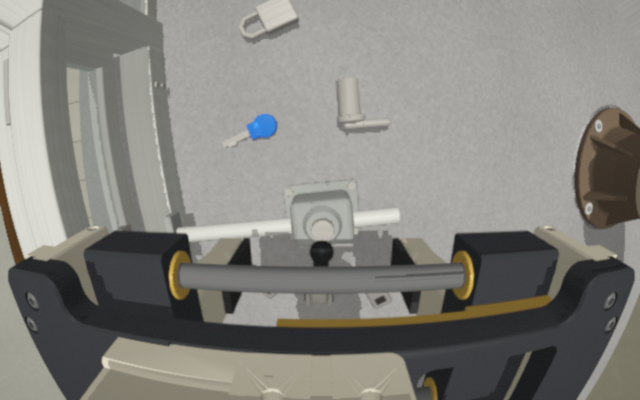

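The wrist view shows the ball at (321,252), the hub at (322,230), with the rod hiding most of the clevis. Now I'll get a second wrist view, 50 mm back.

```bash
python3 -m inch '0.025 0 0 0 0 0 0.6; 0.025 0 0 0 0 0 0.6; 0.025 0 0 0 0 0 0.6; 0.025 0 0 0 0 0 0.6;0 0 0 0 0 0 0.6;0 0 0 0 0 0 0.6'
python3 - <<'E'
from h import *
import pickle
cap('wrist','w2'); P=r.camera_params('wrist'); pickle.dump(P,open('P2.pkl','wb'))
for t in ['hub','pivot','knob']:
    print(t,[(np.round(e['xy'],1),round(e['p'],2)) for e in r.recognise(t,'wrist')[:2]])
print(r.get_state()['contact_force'])
a=cv2.imread('pics/w1.png')[200:310,250:400];b=cv2.imread('pics/w2.png')[130:240,250:400]
cv2.imwrite('pics/wc.png',cv2.resize(np.hstack([a,b]),None,fx=2.6,fy=4,interpolation=cv2.INTER_CUBIC) if 0 else cv2.resize(np.vstack([a,b]),None,fx=2.7,fy=2.7,interpolation=cv2.INTER_CUBIC))
E
```

```text
time_s: 4.35
tcp_pos: [0.553, -0.0708, 0.2505]
eef_rot: [180.0, -0.0, -90.3]
contact_force: [0.5, 0.3, -0.4]
gripper_width: 0.0529
hub [(array([322.4, 303.4]), 0.78)]
pivot [(array([319.9, 308.7]), 0.81)]
knob []
[-0.34279214  0.18425561  0.71045354]
```

View pics/wc.png

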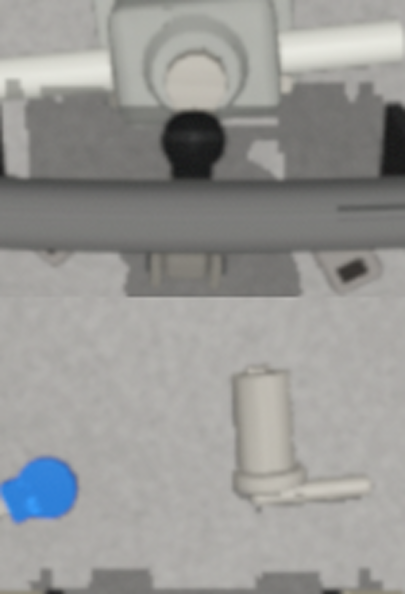

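View pics/w2.png

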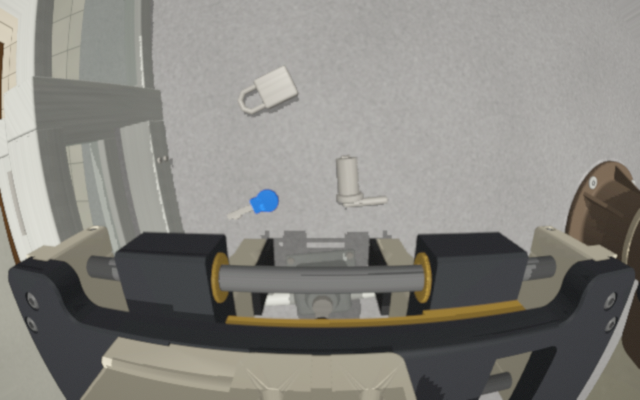

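Moving back hid the ball behind the gripper; w2 shows only the hub at about (321,305). I'll triangulate across all the cameras.

```bash
python3 - <<'E'
from h import *
import pickle
P1=pickle.load(open('P1.pkl','rb'));P2=pickle.load(open('P2.pkl','rb'))
w1=dict(hub=(322.2,230.7),knob=(321.9,251.9),pivot=(318.5,298))
T=dict(hub=(322.7,183.75),knob=(313.75,183.1),pivot=(289.8,181.9));S=dict(hub=(329.6,194.6),knob=(333.5,182.9),pivot=(345,170))
for n,z in [('hub',.088),('knob',.105),('pivot',.107)]:
    rs=[ray('wrist',w1[n],P1),ray('top',T[n]),ray('scene',S[n])]
    if n=='hub': rs.append(ray('wrist',(321.5,305),P2))
    X,e=tri(rs);print(n,X.round(4),np.round(e,4),atz('wrist',w1[n],z,P1).round(4))
E
```

```text
hub [0.5529 0.0744 0.0836] [0.0017 0.0022 0.0024 0.0003] [0.5519 0.0743 0.088 ]
knob [0.5531 0.0932 0.1044] [0.001  0.0012 0.0022] [0.5523 0.0922 0.105 ]
pivot [0.5559 0.1497 0.1005] [0.0032 0.003  0.0025] [0.5563 0.1493 0.107 ]
```

```bash
python3 -m inch '-0.02 0 0 0 0 0 0.6; -0.035 0 0 0 0 0 0.6; -0.035 0 0 0 0 0 0.6; -0.035 0 0 0 0 0 0.6; -0.025 0 0 0 0 0 0.6; -0.0135 0 0 0 0 0 0.6; 0 0 0.025 0 0 0 0.6; 0 0 0.03 0 0 0 0.6; 0 0 0.03 0 0 0 0.6; 0 0 0.02 0 0 0 0.6; 0 0 0.01 0 0 0 0.6; 0 0 0 0 0 0 0.6;0 0 0 0 0 0 0.6'
python3 - <<'E'
from h import *
s=r.get_state();print(s['tcp_pos'],s['contact_force'])
for c in ['wrist','scene']: cap(c,c+'3')
a=cv2.imread('pics/wrist3.png')[200:360,220:420];b=cv2.imread('pics/scene3.png')[90:250,240:440]
cv2.imwrite('pics/c3.png',cv2.resize(np.hstack([a,b]),None,fx=2,fy=2,interpolation=cv2.INTER_CUBIC))
E
```

```text
time_s: 5.63
tcp_pos: [0.5539, 0.094, 0.1361]
eef_rot: [-180.0, -0.0, -90.1]
contact_force: [-0.2, -0.5, 0.7]
gripper_width: 0.0526
[0.55385854 0.09402382 0.13605856] [-0.22062701 -0.49737071  0.71752086]
```

View pics/c3.png

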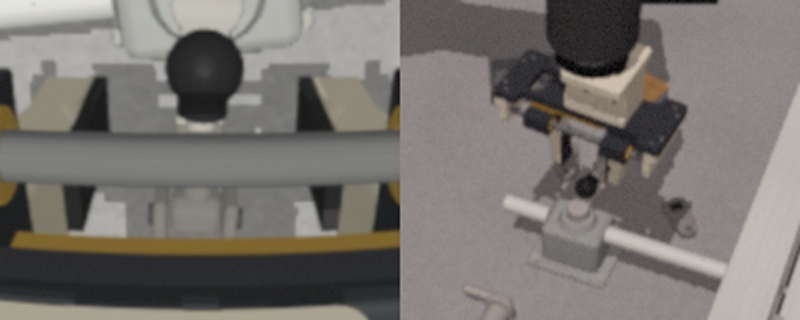

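The ball sits centred between the fingers, at about (322,237) in the wrist view. I'll check its position along y before going down.

```bash
python3 - <<'E'
from h import *
print(atz('wrist',(322.3,237.5),.105), atz('wrist',(323.5,207),.088), atz('wrist',(318.5,298),.112), r.get_state()['tcp_pos'])
E
python3 -m inch '0 0 0.02 0 0 0 0.6; 0 0 0.014 0 0 0 0.6; 0 0 0.008 0 0 0 0.6; 0 0 0 0 0 0 0.6; 0 0 0 0 0 0 0.4; 0 0 0 0 0 0 0.3; 0 0 0 0 0 0 0.3' 5
```

```text
[0.55357951 0.09541649 0.105     ] [0.55270646 0.07940121 0.088     ] [0.55619758 0.13783815 0.112     ] [0.55453028 0.09426915 0.13719396]
time_s: 6.32
tcp_pos: [0.5542, 0.0941, 0.0947]
eef_rot: [-179.9, 0.0, -90.1]
contact_force: [0.3, 0.1, 0.4]
gripper_width: 0.0381
```

```bash
python3 -m inch '0 0 0 0 0 0 0.15; 0 0 0 0 0 0 0.15; 0 0 0 0 0 0 0.15;0 0 0 0 0 0 0.15' 8
python3 -m inch '-0.0009 0 -0.0101 0 0 0 0.15; -0.0026 0 -0.0098 0 0 0 0.15; -0.0043 0 -0.0092 0 0 0 0.15; 0 0 0 0 0 0 0.15'
python3 - <<'E'
from h import *
cap('scene','scene4'); print(r.get_state()['contact_force'])
b=cv2.imread('pics/scene4.png')[90:250,240:440]
cv2.imwrite('pics/c4.png',cv2.resize(b,None,fx=3,fy=3,interpolation=cv2.INTER_CUBIC))
E
```

```text
time_s: 6.65
tcp_pos: [0.5535, 0.0939, 0.0939]
eef_rot: [-180.0, 0.0, -90.1]
contact_force: [-1.0, 0.2, 2.0]
gripper_width: 0.0253
time_s: 6.98
tcp_pos: [0.5541, 0.1024, 0.1251]
eef_rot: [-179.9, 0.0, -90.1]
contact_force: [-1.5, -2.0, 2.3]
gripper_width: 0.0249
[-0.65829623 -2.78102182  2.35095689]
```

View pics/c4.png

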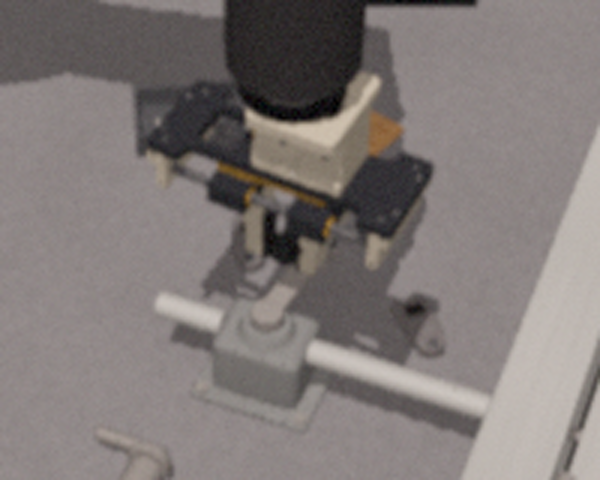

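The hub is now bare and the ball is up between the jaws, so the grip is lifting. I'll continue along the arc.

```bash
python3 -m inch '-0.0058 -0.0003 -0.0083 0 0 0 0.15; -0.0072 -0.0003 -0.0072 0 0 0 0.15; -0.0083 -0.0003 -0.0058 0 0 0 0.15; 0 0 0 0 0 0 0.15'
python3 -m inch '-0.0092 -0.0003 -0.0043 0 0 0 0.15; -0.0098 -0.0003 -0.0026 0 0 0 0.15; -0.0101 -0.0003 -0.0009 0 0 0 0.15; 0 0 0 0 0 0 0.15'
python3 - <<'E'
from h import *
print(r.get_state()['contact_force'])
for c in ['wrist','scene']: cap(c,c+'5')
a=cv2.imread('pics/wrist5.png')[200:360,220:420];b=cv2.imread('pics/scene5.png')[90:250,240:440]
cv2.imwrite('pics/c5.png',cv2.resize(np.hstack([a,b]),None,fx=2,fy=2,interpolation=cv2.INTER_CUBIC))
E
```

```text
time_s: 7.37
tcp_pos: [0.555, 0.1244, 0.1453]
eef_rot: [-179.9, 0.0, -90.1]
contact_force: [-1.1, -2.3, 5.5]
gripper_width: 0.025
time_s: 7.7
tcp_pos: [0.5563, 0.1542, 0.1524]
eef_rot: [-179.9, 0.1, -90.0]
contact_force: [2.2, 0.5, 6.0]
gripper_width: 0.0252
[2.19901367 0.46131998 5.96625638]
```

View pics/c5.png

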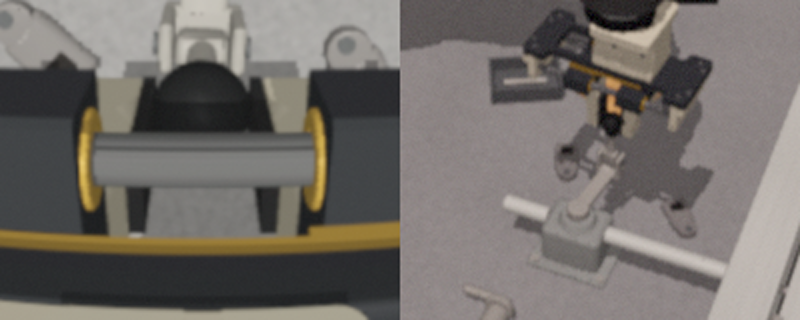

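```bash
python3 -m inch '-0.002 0 -0.0005 0 0 0 0.15; -0.002 0 -0.0005 0 0 0 0.15; 0 0 0 0 0 0 0.15'
python3 - <<'E'
from h import *
print(r.get_state()['contact_force'])
cap('wrist','wrist6');cap('top','top6')
a=cv2.imread('pics/wrist6.png')[170:330,220:420];b=cv2.imread('pics/top6.png')[100:260,230:430]
cv2.imwrite('pics/c6.png',cv2.resize(np.hstack([a,b]),None,fx=2,fy=2,interpolation=cv2.INTER_CUBIC))
E
```

```text
time_s: 8.05
tcp_pos: [0.5559, 0.1565, 0.1526]
eef_rot: [-180.0, 0.0, -90.1]
contact_force: [4.8, -1.6, 0.2]
gripper_width: 0.0247
[ 4.78063025 -1.58954308  0.2120715 ]
```

View pics/c6.png

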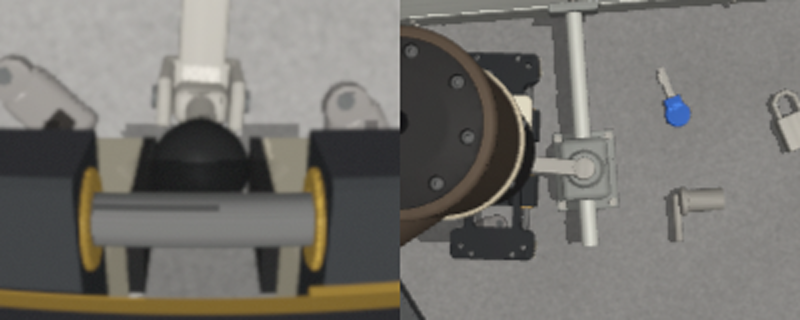

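```bash
python3 - <<'E'
from h import *
P=r.camera_params('wrist');f=200/np.tan(np.radians(P['vfov'])/2)
print(atz('wrist',(321.3,252.5),.163), 'dist by size',.013/np.sin(22.7/f), np.linalg.norm(atz('wrist',(321.3,252.5),.163)-ray('wrist',(0,0))[0]))
s=r.get_state();print(s['tcp_pos'],s['joints'])
for y in (.146,.150,.154):print(y,proj('wrist',(.556,y,.163)))
print(atz('wrist',(321,(170+88/2)),.105))
E
```

```text
[0.55563714 0.14929185 0.163     ] dist by size 0.17752409999218716 0.16113306749422007
[0.55595874 0.15640967 0.15259321] [ 3.51169943e+01  1.48131608e+01 -1.77919980e+01  1.33674495e-02
 -5.73395736e+01 -3.52233790e+01]
0.146 [320.58801763 246.67759496]
0.15 [320.60244018 253.74102321]
0.154 [320.61670121 260.66171017]
[0.5557972  0.14611504 0.105     ]
```

The grip stands upright. The ball, at y≈0.149, slid about 7 mm along the pads as it reached its stop. I'll open, recentre, turn the jaws parallel to the window and regrip more firmly.

```bash
python3 -m inch '0 0 0 0 0 0 0.6; 0 0 0 0 0 0 0.6; 0.0065 0 0.004 0 0 0 0.6;0 0 0 0 0 0.12 0.6; 0 0 0 0 0 0.12 0.6; 0 0 0 0 0 0.12 0.6; 0 0 0 0 0 0.12 0.6; 0 0 0 0 0 0.12 0.6; 0 0 0 0 0 0.12 0.6; 0 0 0 0 0 0.12 0.6; 0 0 0 0 0 0.12 0.6; 0 0 0 0 0 0.12 0.6; 0 0 0 0 0 0.12 0.6; 0 0 0 0 0 0.12 0.6; 0 0 0 0 0 0.12 0.6; 0 0 0 0 0 0.12 0.6; 0 0 0 0 0 0 0.6'
python3 - <<'E'
from h import *
s=r.get_state();print(s['tcp_pos'],s['joints'],s['contact_force'])
for c in ['wrist','scene']: cap(c,c+'7')
a=cv2.imread('pics/wrist7.png')[170:330,220:420];b=cv2.imread('pics/scene7.png')[90:250,240:440]
cv2.imwrite('pics/c7.png',cv2.resize(np.hstack([a,b]),None,fx=2,fy=2,interpolation=cv2.INTER_CUBIC))
E
```

```text
time_s: 9.57
tcp_pos: [0.5544, 0.1489, 0.1479]
eef_rot: [-180.0, -0.1, -179.8]
contact_force: [0.2, 0.4, -0.4]
gripper_width: 0.0525
[0.55440286 0.14893763 0.14790201] [ 3.45268527e+01  1.48573526e+01 -1.83952712e+01 -4.93171743e-02
 -5.68521125e+01 -1.24336560e+02] [ 0.15288053  0.41965583 -0.35172199]
```

View pics/c7.png

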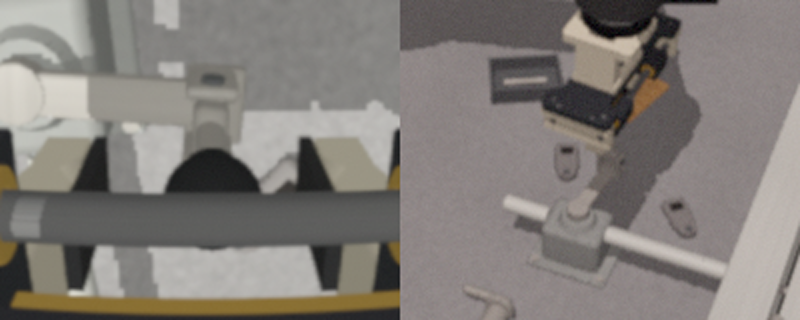

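```bash
python3 - <<'E'
from h import *
for x,y in ((.556,.149),(.553,.149),(.556,.153)):print(proj('wrist',(x,y,.163)))
print(atz('wrist',(326.5,268),.163))
E
python3 -m inch '0 0 0 0 0 0 0.1; 0 0 0 0 0 0 0.1; 0 0 0 0 0 0 0.1; 0 0 0 0 0 0 0.1; 0 0 0 0 0 0 0.1' 30
```

```text
[322.97070481 268.78525333]
[323.06170046 263.57887965]
[330.7479588  268.85734558]
[0.55552344 0.15080511 0.163     ]
time_s: 10.08
tcp_pos: [0.5555, 0.1497, 0.1488]
eef_rot: [180.0, 0.0, -179.5]
contact_force: [0.5, 1.5, 0.5]
gripper_width: 0.025
```

```bash
python3 - <<'E'
import numpy as np
g=np.radians(np.arange(88,-280,-10));x=75*np.cos(g);y=75*np.sin(g)
print('; '.join(f'{-(x[i+1]-x[i])/1000:.4f} {(y[i+1]-y[i])/1000:.4f}' for i in range(36)))
E
python3 -m inch '-0.0066 -0.0003 0 0 0 0 0.1; -0.0065 -0.0012 0 0 0 0 0.1; -0.0130 -0.0029 0 0 0 0 0.1'
python3 - <<'E'
from h import *
s=r.get_state();print(s['tcp_pos'],s['contact_force'],s['moment'])
E
```

```text
-0.0130 -0.0016; -0.0125 -0.0038; -0.0116 -0.0059; -0.0104 -0.0079; -0.0089 -0.0096; -0.0071 -0.0110; -0.0051 -0.0120; -0.0029 -0.0127; -0.0007 -0.0131; 0.0016 -0.0130; 0.0038 -0.0125; 0.0059 -0.0116; 0.0079 -0.0104; 0.0096 -0.0089; 0.0110 -0.0071; 0.0120 -0.0051; 0.0127 -0.0029; 0.0131 -0.0007; 0.0130 0.0016; 0.0125 0.0038; 0.0116 0.0059; 0.0104 0.0079; 0.0089 0.0096; 0.0071 0.0110; 0.0051 0.0120; 0.0029 0.0127; 0.0007 0.0131; -0.0016 0.0130; -0.0038 0.0125; -0.0059 0.0116; -0.0079 0.0104; -0.0096 0.0089; -0.0110 0.0071; -0.0120 0.0051; -0.0127 0.0029; -0.0131 0.0007
time_s: 10.33
tcp_pos: [0.579, 0.1453, 0.1487]
eef_rot: [-180.0, -0.2, -179.5]
contact_force: [-7.6, -1.5, 5.9]
gripper_width: 0.0241
[0.57900748 0.14526679 0.148696  ] [-7.61792473 -1.49304165  5.93275251] [-1.18708138  2.37193261 -0.00858587]
```

```bash
python3 - <<'E'
from h import *
cap('scene','scene8')
b=cv2.imread('pics/scene8.png')[60:400,340:560]
cv2.imwrite('pics/c8.png',cv2.resize(b,None,fx=1.76,fy=1.76,interpolation=cv2.INTER_CUBIC))
# window frame pts
th=np.radians(5.4);o=np.array([.5525,.0745,0])
def W(x,y,z): return o+np.array([np.cos(th)*x-np.sin(th)*y,np.sin(th)*x+np.cos(th)*y,z])
for y in(-.28,.28):
  for x,z in ((.2,0),(.25,0),(.25,.235),(.2,.235),(.25,.02),(.27,.02),(.29,.02),(.31,.02),(.33,.02)):
    print(y,x,z,proj('scene',W(x,y,z)).round(1))
E
```

```text
-0.28 0.2 0 [367.1 346.2]
-0.28 0.25 0 [390.7 355.2]
-0.28 0.25 0.235 [406.3 296. ]
-0.28 0.2 0.235 [377.7 285.9]
-0.28 0.25 0.02 [391.8 351. ]
-0.28 0.27 0.02 [401.5 354.7]
-0.28 0.29 0.02 [411.3 358.4]
-0.28 0.31 0.02 [421.2 362.2]
-0.28 0.33 0.02 [431.1 366. ]
0.28 0.2 0 [436.3 164.2]
0.28 0.25 0 [454.7 169.4]
0.28 0.25 0.235 [475.7  98.7]
0.28 0.2 0.235 [454.4  93.3]
0.28 0.25 0.02 [456.3 164.2]
0.28 0.27 0.02 [463.8 166.3]
0.28 0.29 0.02 [471.4 168.5]
0.28 0.31 0.02 [479.  170.6]
0.28 0.33 0.02 [486.7 172.8]
```

View pics/c8.png

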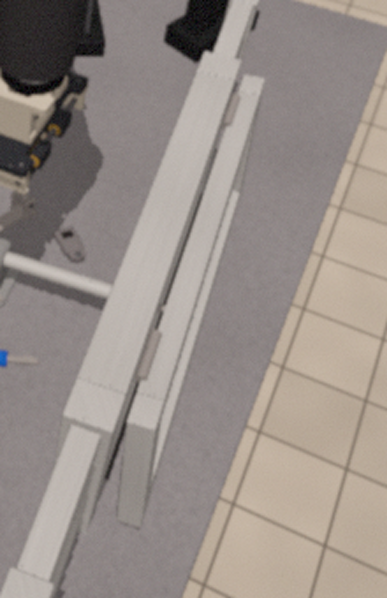

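The sash foot stands about 20-30 mm out (corner at about (407,354) in the full picture), so close to a whole turn remains. I'll wind on, watching the force.

```bash
cat > st.py <<'E'
from h import *
s=r.get_state();p=s['tcp_pos'];F=s['contact_force'];d=p[:2]-np.array([.5525,.0748]);a=np.arctan2(d[1],d[0]);t=np.array([np.sin(a),-np.cos(a)]);u=d/np.hypot(*d)
print('t',round(s['time_s'],2),'p',p.round(4),'ang',np.degrees(a).round(1),'r',np.hypot(*d).round(4),'Ft',-(F[:2]@t).round(2),'Fr',(F[:2]@u).round(2),'Fz',F[2].round(2),'w',round(s['gripper_width'],4))
E
python3 st.py
python3 -m inch '-0.0116 -0.0059 -0.0005 0 0 0 0.1; -0.0104 -0.0079 0 0 0 0 0.1; -0.0089 -0.0096 0 0 0 0 0.1' >/dev/null; python3 st.py
```

```text
t 10.38 p [0.5824 0.1442 0.1489] ang 66.7 r 0.0756 Ft -8.38 Fr -4.08 Fz -1.34 w 0.0239
t 10.63 p [0.6112 0.122  0.1488] ang 38.8 r 0.0753 Ft 6.1 Fr -5.63 Fz 4.01 w 0.0244
```

```bash
python3 -m inch '-0.0063 -0.0114 0 0 0 0 0.1; -0.0051 -0.0120 0 0 0 0 0.1; -0.0029 -0.0127 0 0 0 0 0.1' >/dev/null; python3 st.py
```

```text
t 10.88 p [0.6262 0.0866 0.1488] ang 9.1 r 0.0747 Ft 7.19 Fr -6.15 Fz 3.75 w 0.0243
```

```bash
python3 -m inch '-0.0007 -0.0131 0 0 0 0 0.1; 0.0016 -0.0130 0 0 0 0 0.1; 0.0038 -0.0125 0 0 0 0 0.1' >/dev/null; python3 st.py
```

```text
t 11.13 p [0.6221 0.0486 0.1488] ang -20.6 r 0.0744 Ft 6.76 Fr -8.56 Fz 2.97 w 0.0245
```

```bash
python3 -m inch '0.0072 -0.0110 0 0 0 0 0.1; 0.0079 -0.0104 0 0 0 0 0.1; 0.0096 -0.0089 0 0 0 0 0.1' >/dev/null; python3 st.py
```

```text
t 11.38 p [0.5994 0.0182 0.149 ] ang -50.3 r 0.0735 Ft 8.77 Fr -3.41 Fz -3.33 w 0.0241
```

```bash
python3 -m inch '0.0110 -0.0071 0 0 0 0 0.1; 0.0120 -0.0051 0 0 0 0 0.1; 0.0127 -0.0029 0 0 0 0 0.1' >/dev/null; python3 st.py
python3 - <<'E'
from h import *
cap('scene','scene9');cap('wrist','wrist9')
b=cv2.imread('pics/scene9.png')[60:400,340:560];a=cv2.imread('pics/wrist9.png')[170:330,220:420]
cv2.imwrite('pics/c9.png',cv2.resize(b,None,fx=1.76,fy=1.76,interpolation=cv2.INTER_CUBIC))
cv2.imwrite('pics/c9w.png',cv2.resize(a,None,fx=2,fy=2))
E
```

```text
t 11.63 p [0.5643 0.0021 0.149 ] ang -80.8 r 0.0736 Ft 7.63 Fr -0.23 Fz -7.65 w 0.0245
```

View pics/c9.png

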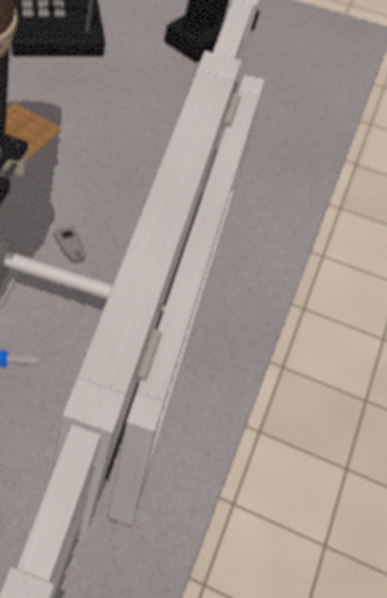

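View pics/c9w.png

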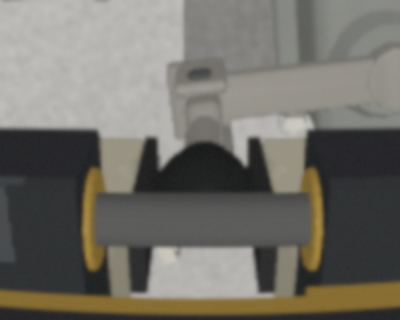

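The sash foot's corner moved from about (407,354) to (402,357), which is roughly 10 mm in half a turn as expected. About 9 mm or more remains.

```bash
python3 -m inch '0.0131 -0.0007 0.0005 0 0 0 0.1; 0.0130 0.0016 0 0 0 0 0.1; 0.0125 0.0038 0 0 0 0 0.1' >/dev/null; python3 st.py
```

```text
t 11.98 p [0.5257 0.0054 0.149 ] ang -111.1 r 0.0744 Ft 7.04 Fr 1.14 Fz -4.79 w 0.0242
```

```bash
python3 -m inch '0.0116 0.0059 0 0 0 0 0.1; 0.0104 0.0079 0 0 0 0 0.1; 0.0089 0.0096 0 0 0 0 0.1' >/dev/null; python3 st.py
```

```text
t 12.23 p [0.4933 0.0281 0.1489] ang -141.8 r 0.0754 Ft 6.77 Fr 1.15 Fz -2.3 w 0.0242
```

```bash
python3 -m inch '0.0071 0.0110 0 0 0 0 0.1; 0.0051 0.0120 0 0 0 0 0.1; 0.0029 0.0127 0 0 0 0 0.1' >/dev/null; python3 st.py
```

```text
t 12.48 p [0.477  0.0635 0.1489] ang -171.5 r 0.0763 Ft 7.73 Fr 0.54 Fz 0.71 w 0.0243
```

```bash
python3 -m inch '0.0007 0.0131 0 0 0 0 0.1; -0.0016 0.0130 0 0 0 0 0.1' >/dev/null; python3 st.py
```

```text
t 12.65 p [0.4774 0.0896 0.1488] ang 168.8 r 0.0765 Ft 7.05 Fr -0.86 Fz 1.83 w 0.0241
```

```bash
python3 -m inch '-0.0038 0.0125 0 0 0 0 0.1; -0.0059 0.0116 0 0 0 0 0.1' >/dev/null; python3 st.py
```

```text
t 12.82 p [0.487  0.1139 0.1488] ang 149.2 r 0.0763 Ft 6.84 Fr -2.22 Fz 3.67 w 0.0242
```

```bash
python3 -m inch '-0.0076 0.0101 0 0 0 0 0.1; -0.0096 0.0089 0 0 0 0 0.1' >/dev/null; python3 st.py
```

```text
t 12.98 p [0.5039 0.1331 0.1487] ang 129.8 r 0.0759 Ft 7.75 Fr -2.17 Fz 4.96 w 0.0241
```

```bash
python3 -m inch '-0.0110 0.0071 0 0 0 0 0.1; -0.0120 0.0051 0 0 0 0 0.1' >/dev/null; python3 st.py
```

```text
t 13.15 p [0.5269 0.146  0.1487] ang 109.8 r 0.0756 Ft 7.99 Fr -1.62 Fz 4.89 w 0.0245
```

```bash
python3 -m inch '-0.0127 0.0029 0 0 0 0 0.1; -0.0131 0.0007 0 0 0 0 0.1' >/dev/null; python3 st.py
python3 - <<'E'
from h import *
cap('scene','scene10')
b=cv2.imread('pics/scene10.png')[60:400,340:560]
cv2.imwrite('pics/c10.png',cv2.resize(b,None,fx=1.76,fy=1.76,interpolation=cv2.INTER_CUBIC))
E
python3 st.py
```

```text
t 13.32 p [0.5526 0.1501 0.1486] ang 90.0 r 0.0753 Ft 10.57 Fr -0.91 Fz 8.28 w 0.0244
t 13.37 p [0.5554 0.1504 0.1489] ang 87.8 r 0.0756 Ft -5.25 Fr -2.31 Fz -0.23 w 0.0241
```

View pics/c10.png

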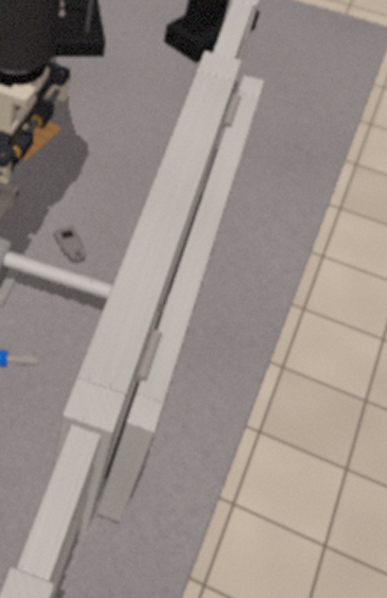

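Ft rose from about 7.3 to 10.6 N over the last rows and the sash now stands nearly plumb, so the seal appears to be met. I'll take smaller steps.

```bash
python3 -m inch '-0.0020 -0.0001 0 0 0 0 0.1' >/dev/null; python3 st.py;python3 -m inch '-0.0020 -0.0001 0 0 0 0 0.1' >/dev/null; python3 st.py
```

```text
t 13.45 p [0.5563 0.1502 0.1487] ang 87.1 r 0.0755 Ft 4.2 Fr -0.13 Fz 4.73 w 0.0245
t 13.53 p [0.5571 0.1501 0.1487] ang 86.5 r 0.0754 Ft 9.72 Fr 1.47 Fz 8.56 w 0.0243
```

```bash
python3 -m inch '-0.0020 -0.0002 0 0 0 0 0.1' >/dev/null; python3 st.py
```

```text
t 13.62 p [0.558  0.1499 0.1486] ang 85.8 r 0.0753 Ft 11.2 Fr 0.6 Fz 8.69 w 0.0243
```

```bash
python3 -m inch '-0.0020 -0.0002 0 0 0 0 0.1' >/dev/null; python3 st.py
```

```text
t 13.7 p [0.5597 0.1498 0.1487] ang 84.5 r 0.0753 Ft 11.04 Fr 0.1 Fz 8.69 w 0.0245
```

```bash
python3 -m inch '-0.0015 -0.0002 0 0 0 0 0.1' >/dev/null; python3 st.py; python3 -m inch '0 0 0 0 0 0 0.1; 0 0 0 0 0 0 0.1; 0 0 0 0 0 0 0.1; 0 0 0 0 0 0 0.1' >/dev/null; python3 st.py
```

```text
t 13.78 p [0.5611 0.1496 0.1487] ang 83.4 r 0.0753 Ft 9.94 Fr 1.52 Fz 7.64 w 0.024
t 14.12 p [0.5612 0.1496 0.1487] ang 83.3 r 0.0753 Ft 9.57 Fr 0.17 Fz 6.23 w 0.0243
```

Estimates agree at about 4.5 N above the steady force: the fast reading extrapolates to +4.7 and the slow readings give +4 to +4.4. Now I'll release, turn the jaws square to the arm and check the ball's position.

```bash
python3 -m inch '0 0 0 0 0 0 0.6; 0 0 0 0 0 0 0.6; 0 0 0 0 0 0 0.6; 0 0 -0.004 0 0 -0.12 0.6; 0 0 0 0 0 -0.12 0.6; 0 0 0 0 0 -0.12 0.6; 0 0 0 0 0 -0.12 0.6; 0 0 0 0 0 -0.12 0.6; 0 0 0 0 0 -0.12 0.6; 0 0 0 0 0 -0.12 0.6; 0 0 0 0 0 -0.12 0.6; 0 0 0 0 0 -0.12 0.6; 0 0 0 0 0 -0.12 0.6; 0 0 0 0 0 -0.12 0.6; 0 0 0 0 0 -0.12 0.6; 0 0 0 0 0 0 0.6; 0 0 0 0 0 0 0.6'
python3 - <<'E'
from h import *
s=r.get_state();print(s['tcp_pos'],s['eef_rot'],s['contact_force'])
for c in ['wrist','top','scene']: cap(c,c+'11')
a=cv2.imread('pics/wrist11.png')[170:330,220:420];b=cv2.imread('pics/top11.png')[100:260,230:430]
cv2.imwrite('pics/c11.png',cv2.resize(np.hstack([a,b]),None,fx=2,fy=2,interpolation=cv2.INTER_CUBIC))
import pickle;pickle.dump(r.camera_params('wrist'),open('P11.pkl','wb'))
E
```

```text
time_s: 15.53
tcp_pos: [0.5633, 0.1497, 0.1528]
eef_rot: [-180.0, 0.0, -97.2]
contact_force: [0.0, 0.4, -0.3]
gripper_width: 0.0524
[0.56328932 0.14972949 0.15275075] [-1.79987205e+02  5.79068471e-03 -9.72078773e+01] [ 0.00513645  0.41500366 -0.27145177]
```

View pics/c11.png

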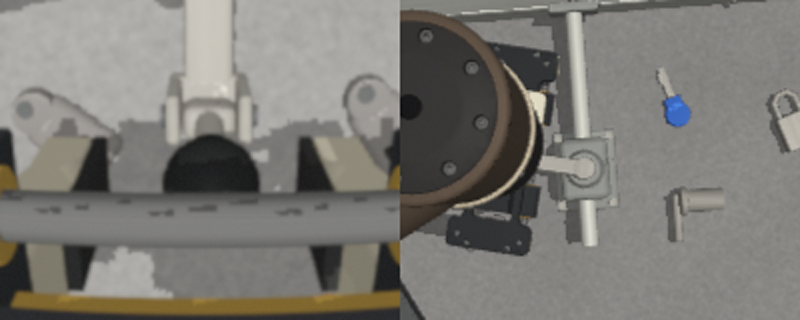

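```bash
python3 - <<'E'
from h import *
import pickle
P=pickle.load(open('P11.pkl','rb'))
s=r.get_state();R=Ro.from_euler('xyz',s['eef_rot'],degrees=True)
X=atz('wrist',(325.75,261),.163,P);print(X,R.inv().apply(X-s['tcp_pos']))
X=atz('wrist',(325,170+100/2),.112,P);print(X,R.inv().apply(X-s['tcp_pos']))
E
```

```text
[0.56041456 0.14787727 0.163     ] [ 0.00213896  0.00249183 -0.01026597]
[0.55943313 0.14190881 0.112     ] [0.00818427 0.00272419 0.0407339 ]
```

```bash
python3 -m inch '0.002 0.0022 0 0 0 0 0.6; 0 0 0 0 0 0 0.4; 0 0 0 0 0 0 0.36; 0 0 0 0 0 0 0.33; 0 0 0 0 0 0 0.33' 4
python3 - <<'E'
from h import *
cap('wrist','w12')
a=cv2.imread('pics/w12.png')[170:330,220:420]
cv2.imwrite('pics/c12.png',cv2.resize(a,None,fx=4,fy=3.7,interpolation=cv2.INTER_CUBIC))
print(r.get_state()['tcp_pos'],r.get_state()['gripper_width'])
E
```

```text
time_s: 16.1
tcp_pos: [0.5607, 0.148, 0.1528]
eef_rot: [-180.0, 0.0, -97.0]
contact_force: [0.6, -0.5, 0.4]
gripper_width: 0.0321
[0.56067488 0.14799012 0.15279101] 0.030763612529771566
```

View pics/c12.png

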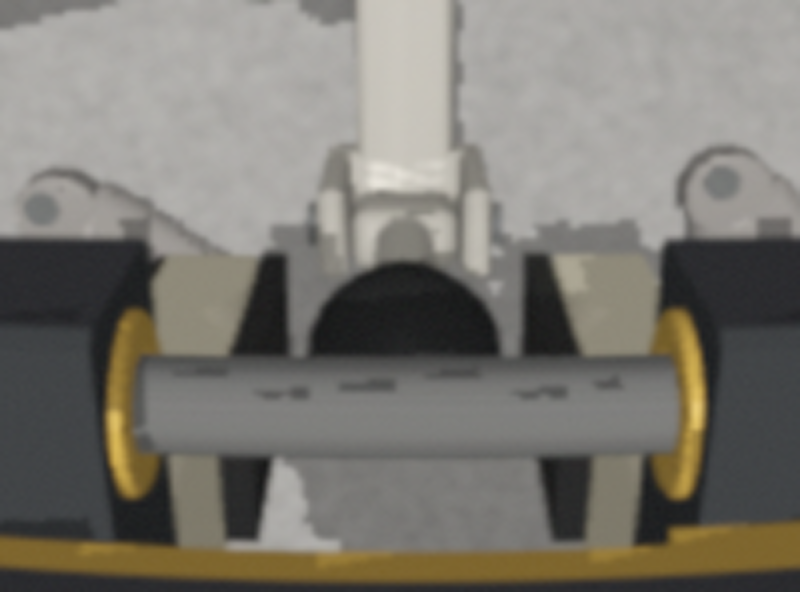

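The ball sits centred between the jaws and the arm runs along the tool's x axis. I'll grip lightly and fold.

```bash
python3 -m inch '0 0 0 0 0 0 0.15; 0 0 0 0 0 0 0.15; 0 0 0 0 0 0 0.15; 0 0 0 0 0 0 0.15' 5; python3 st.py
python3 -m inch '0.0050 0 0.0002 0 0 0 0.15; 0.0051 0 0.0007 0 0 0 0.15; 0.0098 0 0.0026 0 0 0 0.15; 0.0092 0 0.0043 0 0 0 0.15; 0 0 0 0 0 0 0.15'; python3 st.py
```

```text
time_s: 16.48
tcp_pos: [0.5608, 0.148, 0.1528]
eef_rot: [-180.0, 0.0, -97.0]
contact_force: [1.2, 0.3, 0.2]
gripper_width: 0.0253
t 16.48 p [0.5608 0.148  0.1528] ang 83.6 r 0.0737 Ft -1.12 Fr 0.45 Fz 0.21 w 0.0253
time_s: 16.9
tcp_pos: [0.5567, 0.1172, 0.1443]
eef_rot: [180.0, -0.0, -97.1]
contact_force: [2.1, -0.8, -1.9]
gripper_width: 0.0256
t 16.9 p [0.5567 0.1172 0.1443] ang 84.3 r 0.0426 Ft -2.14 Fr -0.56 Fz -1.85 w 0.0256
```

```bash
python3 -m inch '0.0083 -0.0003 0.0058 0 0 0 0.15; 0.0072 -0.0003 0.0072 0 0 0 0.15; 0.0058 0 0.0083 0 0 0 0.15; 0.0043 0 0.0092 0 0 0 0.15; 0 0 0 0 0 0 0.15'; python3 st.py
python3 -m inch '0.0026 0 0.0098 0 0 0 0.15; 0.0009 0 0.0101 0 0 0 0.15; 0 0 0 0 0 0 0.15'; python3 st.py
python3 - <<'E'
from h import *
for c in ['wrist','scene']: cap(c,c+'13')
a=cv2.imread('pics/wrist13.png')[200:360,220:420];b=cv2.imread('pics/scene13.png')[90:250,240:440]
cv2.imwrite('pics/c13.png',cv2.resize(np.hstack([a,b]),None,fx=2,fy=2,interpolation=cv2.INTER_CUBIC))
E
```

```text
time_s: 17.32
tcp_pos: [0.5537, 0.0922, 0.1123]
eef_rot: [179.9, -0.1, -97.0]
contact_force: [1.9, -2.3, 0.1]
gripper_width: 0.0252
t 17.32 p [0.5537 0.0922 0.1123] ang 85.9 r 0.0174 Ft -2.03 Fr -2.17 Fz 0.07 w 0.0252
time_s: 17.57
tcp_pos: [0.5537, 0.0897, 0.0927]
eef_rot: [179.9, -0.1, -97.0]
contact_force: [1.4, -3.0, 1.3]
gripper_width: 0.0254
t 17.57 p [0.5537 0.0897 0.0927] ang 85.5 r 0.0149 Ft -1.62 Fr -2.85 Fz 1.26 w 0.0254
```

View pics/c13.png

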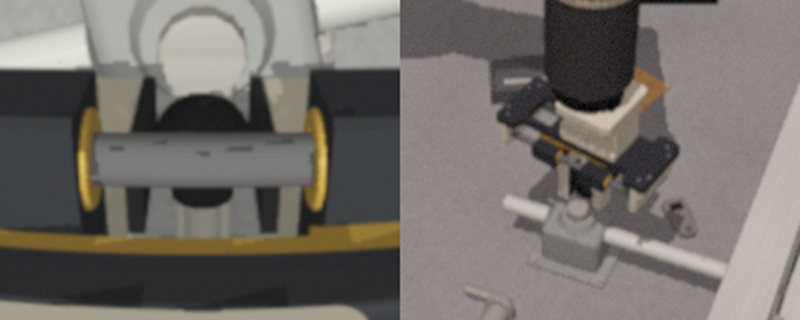

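The ball is back beside the hub and the stem lies along the arm. I'll open, rise and inspect.

```bash
python3 -m inch '0 0 0 0 0 0 0.6; 0 0 0 0 0 0 0.6; 0 0 0 0 0 0 0.6; 0 0 0 0 0 0 0.6; 0 0 -0.01 0 0 0 0.6; 0 0 -0.02 0 0 0 0.6; 0 0 -0.03 0 0 0 0.6; 0.015 0 -0.03 0 0 0 0.6; 0.03 0 -0.03 0 0 0 0.6; 0.03 0 -0.02 0 0 0 0.6;0.02 0 0 0 0 0 0.6;0.02 0 0 0 0 0 0.6;0 0 0 0 0 0 0.6;0 0 0 0 0 0 0.6'; python3 st.py
python3 - <<'E'
from h import *
for c in ['top','scene','wrist']: cap(c,c+'14')
a=cv2.imread('pics/top14.png')[120:245,250:390];b=cv2.imread('pics/scene14.png')[120:245,280:420]
cv2.imwrite('pics/c14.png',cv2.resize(np.hstack([a,b]),None,fx=2.8,fy=2.8,interpolation=cv2.INTER_CUBIC))
E
```

```text
time_s: 18.83
tcp_pos: [0.5401, -0.0243, 0.2351]
eef_rot: [-179.9, 0.0, -97.1]
contact_force: [0.5, -0.3, -0.6]
gripper_width: 0.0525
t 18.83 p [ 0.5401 -0.0243  0.2351] ang -97.1 r 0.0999 Ft 0.55 Fr 0.19 Fz -0.56 w 0.0525
```

View pics/c14.png

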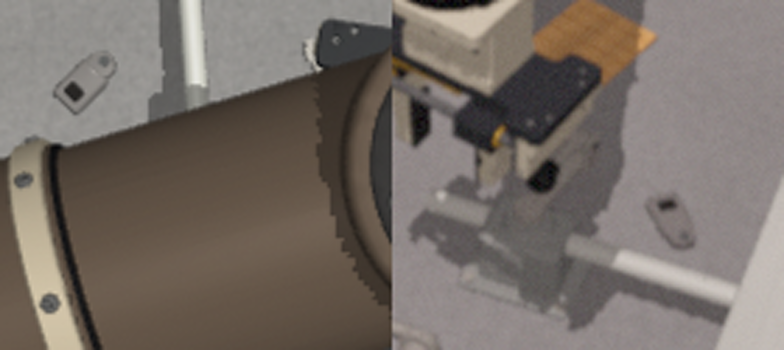

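View pics/wrist14.png

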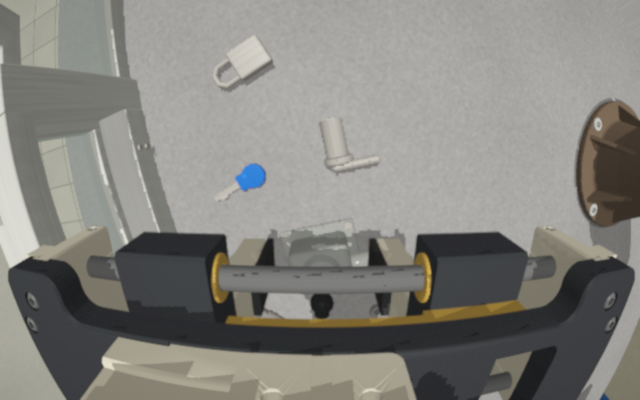

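Ball visible at about (334,184) in the scene view and (320.5,304) in the wrist view; I'll triangulate its height.

```bash
python3 - <<'E'
from h import *
X,e=tri([ray('scene',(333.9,183.6)),ray('wrist',(320.5,304))]);print(X,e)
C=np.array([.5525,.0746]);u=np.array([np.cos(np.radians(83.8)),np.sin(np.radians(83.8))])
for fi in (0,.06,.12,.2,.3):
    d=.075-.058*np.cos(fi);p=[*(C+u*d),.105+.058*np.sin(fi)];print(fi,proj('scene',p),proj('wrist',p))
E
```

```text
[0.5553215  0.09616994 0.10111773] [np.float64(0.00024070487794118425), np.float64(0.0002407048779411421)]
0 [332.70512648 183.55386334] [320.91072864 302.15205216]
0.06 [332.76665699 182.50869071] [320.91238211 303.96854276]
0.12 [332.87825224 181.40743242] [320.91661905 305.96777086]
0.2 [333.10468197 179.85875308] [320.92636745 308.90816784]
0.3 [333.51111756 177.80823662] [320.94523315 313.00077256]
```

Within tolerance by eye, though not precise. To be sure I'll press the ball down lightly from above with closed fingertips.

```bash
python3 -m inch '-0.02 0 0 0 0 0 0; -0.03 0 0 0 0 0 0; -0.03 0 0 0 0 0 0; -0.025 0 0 0 0 0 0; -0.012 0 0 0 0 0 0; 0 0 0.02 0 0 0 0; 0 0 0.03 0 0 0 0; 0 0 0.03 0 0 0 0; 0 0 0.02 0 0 0 0; 0 0 0 0 0 0 0; 0 0 0 0 0 0 0' 10 >/dev/null; python3 st.py
python3 -m inch '0 0 0.003 0 0 0 0; 0 0 0.003 0 0 0 0; 0 0 0.003 0 0 0 0;0 0 0 0 0 0 0'>/dev/null; python3 st.py
python3 -m inch '0 0 0.002 0 0 0 0;0 0 0 0 0 0 0'>/dev/null; python3 st.py
```

```text
t 19.9 p [0.5541 0.0927 0.1335] ang 84.9 r 0.018 Ft 0.06 Fr -0.59 Fz 0.07 w 0.0002
t 20.23 p [0.5546 0.0927 0.1253] ang 83.4 r 0.018 Ft -0.21 Fr 0.25 Fz 0.11 w 0.0004
t 20.4 p [0.5545 0.0926 0.1231] ang 83.7 r 0.0179 Ft 0.08 Fr 0.19 Fz -0.52 w 0.0005
```

```bash

python3 -m inch '0 0 0.002 0 0 0 0;0 0 0 0 0 0 0'>/dev/null; python3 st.py
python3 -m inch '0 0 0.002 0 0 0 0;0 0 0 0 0 0 0'>/dev/null; python3 st.py
```

```text
t 20.57 p [0.5544 0.0926 0.1208] ang 84.0 r 0.0179 Ft 0.16 Fr -0.23 Fz 0.26 w 0.0002
t 20.73 p [0.5544 0.0926 0.1188] ang 83.8 r 0.0179 Ft -0.09 Fr -0.88 Fz 0.07 w 0.0004
```

```bash

python3 -m inch '0 0 0.001 0 0 0 0;0 0 0 0 0 0 0'>/dev/null; python3 st.py
python3 -m inch '0 0 0.001 0 0 0 0;0 0 0 0 0 0 0'>/dev/null; python3 st.py
```

```text
t 20.9 p [0.5545 0.0926 0.118 ] ang 83.5 r 0.0179 Ft -0.06 Fr 0.76 Fz 0.2 w -0.0
t 21.07 p [0.5547 0.0925 0.1174] ang 82.9 r 0.0178 Ft 0.34 Fr -1.58 Fz 5.21 w 0.0009
```

Contact at z = 0.1175 with 5 N, so the ball top is at its folded height and the grip lies flat. Now I'll retreat and look.

```bash
python3 -m inch '0 0 -0.01 0 0 0 0; 0 0 -0.03 0 0 0 0; 0 0 -0.035 0 0 0 0; 0 0 -0.035 0 0 0 0; 0 0 -0.02 0 0 0 0; 0.03 0 0 0 0 0 0; 0.04 0 0 0 0 0 0; 0.04 0 0 0 0 0 0; 0.04 0 0 0 0 0 0; 0.04 0 0 0 0 0 0; 0.04 0 0 0 0 0 0; 0.04 0 0 0 0 0 0; 0.04 0 0 0 0 0 0; 0.03 0 0 0 0 0 0; 0.02 0 0 0 0 0 0;0 0 0 0 0 0 0;0 0 0 0 0 0 0;0 0 0 0 0 0 0'
python3 - <<'E'
from h import *
for c in ['top','scene']: cap(c,c+'15')
a=cv2.imread('pics/top15.png')[110:255,230:390]
cv2.imwrite('pics/c15.png',cv2.resize(a,None,fx=4,fy=4,interpolation=cv2.INTER_CUBIC))
E
```

```text
time_s: 22.57
tcp_pos: [0.5106, -0.2644, 0.2473]
eef_rot: [-180.0, 0.0, -97.0]
contact_force: [0.3, -0.3, 0.1]
gripper_width: -0.0001
```

View pics/c15.png

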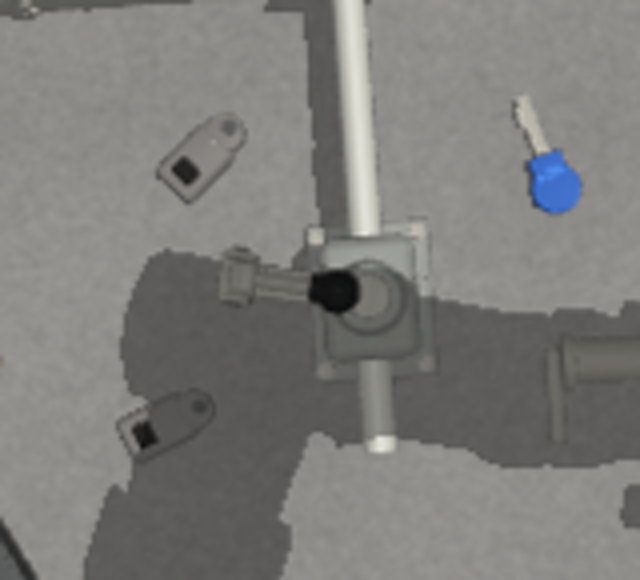

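View pics/scene15.png

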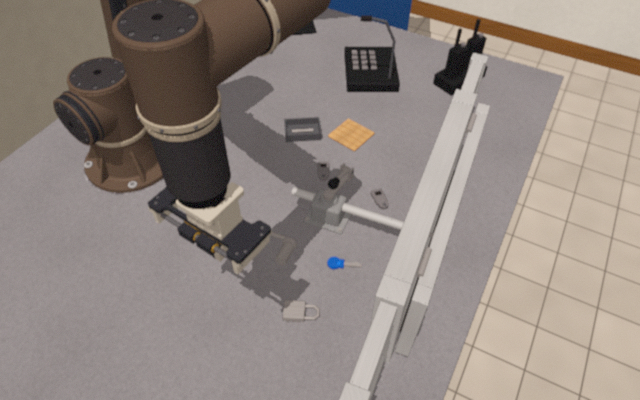

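The top view shows the grip folded over the arm with the ball against the hub. The arm stands within about 1° of where I left it, and the counter items are in place. Handing in.

```bash
python3 -c "
from plant import r
print(r.close_job())"
```

```text
the job is handed in; nothing more can be done
None
```

I swung the grip upright, wound the crank clockwise for just over a full turn onto the seal, folded the grip flat again and handed the job in at about 23 s. The hand-in reports no verdict, so the window's pressure on its seal is only estimated from the force felt at the crank.

- **Seal:** The steady winding force was about 7.2 N. It rose to 10.6–11.2 N over the last degrees, so I put the window at about 4.5 N above steady (3 to 6 N wanted). Single readings scatter by about 0.7 N. The readings taken while slowing and at rest were lower (9.9 and 9.6 N), which I put down to the arm stopping.
- **Crank afterwards:** In the last top picture the arm stands about 1° from where I left it, within what I can measure there. I did not feel the crank again after folding.
- **Grip:** A light press from above met the ball at 117.5 mm. A fully folded ball's top is 118 mm up, so the grip lies flat.
- **Upright:** The ball slid about 7 mm along the pads as the grip reached its stop, so I recentred and gripped it again. From the pictures the ball stood over the hinge.
- **Counter:** The items look unmoved by eye in the last pictures; I did not measure them. The arm is clear of everything, and its force reading is near zero.

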